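Hang the rinsed glaze pail on the drying rack by its bail

ROBOT

A 6-joint arm with a two-finger parallel gripper is mounted at the origin on the work surface. World frame = base frame: x ahead of the robot, y to its left, z up, the work surface at z = 0. Lengths are in mm, angles in degrees, forces in N, time in s.
With the tool pointing down it reaches from about 350 to 725 mm from the base axis. Payload 4.3 kg.
Tool frame: the origin (TCP) lies at the very end of the fingers, on their centre line; the grasp point (between the pads) lies 19 mm behind it; z points along the fingers, y is the direction in which the jaws open and shut (so a half turn about z gives the same grasp; the last joint's range is limited). The gripper opens to 85 mm and grips with 20 to 120 N. Pads are 22 mm wide; open, the fingers measure 114 mm over their backs; the gripper's body (76 mm by 85 mm) begins 54 mm behind the grasp point. The pads swing forward as they close: fully open they stand 13 mm farther back than shut.
Start: joints at [-69.861, 21.618, 4.641, 73.018, 0, 83.68], TCP at [256.213, -514.802, 231.329] pointing down, gripper open.
Joint ranges: [-156.06, 156.06], [-48.1, 94.91], [-58.44, 69.94], [-101.28, 121.22], [-78.64, 73.56], [-180, 180]. Speed limits (degrees/s): [147.25, 147.25, 180, 180, 180, 180].

INTERFACE

Orientations are given as a 3x3 rotation matrix whose columns are the frame's x, y, z axes.
In Python, from rig import r, eyes gives the robot as it stands.
- The arm moves only by the tool move_arm, never from a script. Its argument "commands" is text: rows parted by semicolons, each of 7 numbers parted by spaces: the shift along the world's x, y, z in units of 0.04 m (1.0 is 0.04 m), then the turn, a rotation vector about the world's x, y, z in units of 1.5 rad (1.0 is 1.5 rad), then the opening, from 0 (shut) to 1 (fully open). In form: x y z wx wy wz gripper; .... A call has 1 to 10 rows; each row shifts and turns the commanded pose from where the row before left it; what a row does not reach is not made up. A row lasts 1/12 s, in which the tool goes at most 41.7 mm and 7.16 degrees, less where a joint would pass 70% of its speed; a pose out of reach is approached as far as the arm can. A call with a number of a shift or a turn outside -1 to 1 is refused whole. A call with a gripper value outside its range is refused whole. The fingers move at their own pace and stop on an object; "force" is the grip in N (left out, the last holds). Time passes only in rows, so rows that do not move let the fingers close. It gives the time, the measured TCP pose, the force and the opening at its end, in the units of the state.
- r.get_obs(): the state, without advancing time (a new reading comes with each control period).
- eyes.grab_frame(name): name is "scene" or "top" or "wrist"; returns a dict with "frame" (400x640x3 uint8, red, green, blue), "range_z" (400x640 float32, mm along the optical axis (not along the pixel's ray), 0 where there is no reading), "fov_y" (degrees; the focal length in pixels is half the picture's height over the tangent of half this angle, whatever the lens; pixels are square), "cx", "cy" (the principal point, pixels), "k1" (the pictures are not rectified: a ray, as slopes to the right and down, at radius r is drawn at 1 + k1 r^2 times it, then the intrinsics apply), "R" (3x3) and "t" (3): a world point X has camera coordinates R X + t. Camera axes: x right, y down, z forward; pixel columns grow to the right and rows downward; lengths in mm; the calibration is good to about 2 mm. A picture is of the moment at which its call begins.
- r.sign_off(): hands the job in, once; it reports no verdict.
The state is a dict: "t": time; "joint_pos": joint angles; "dq": joint speeds; "joint_torque": joint torques, N m; "eef_pos": TCP position; "tool_rot": TCP orientation; "force": force on the tool from outside, world axes, zero at the start; "ft_torque": the same for the moment, N m; "opening": finger opening in mm.
Only numpy, scipy, OpenCV 4.12 (cv2) and the standard library are available. Lean on these libraries where they do the work, as an engineer would, in place of code of your own. Each camera call takes 0.05 s, during which the arm holds its last target. There are 200 camera calls.

TASK

Hang the rinsed blue glaze pail up to dry. First lift it out of the green tray by its rim and stand it gently, well centred, on the round white board with its wire bail still folded down, and let go; then raise the bail upright and let go, so that it stands up by itself with the pail still on the board; last, take the pail by the red sleeve of the bail and hang it by the bail across both prongs of the steel drying rack, entering from the open ends of the prongs, and leave it hanging still. Do not tip the pail over, drop it or shift the other things on the table.

Things in the scene. Friction and masses are not known exactly. Their poses are not given: they have to be found in the camera images.
- pail: Blue open plastic pail, loose, 0.3 to 0.5 kg, starting in the green tray. Origin: centre of its underside, z up. 80 mm high; outer radius 46 mm at the foot, 55 mm at the rim; wall 8 mm thick, so the rim can be pinched across the wall (wall centre at radius 50 mm near the rim). The folded bail lies on the pail's -x side, so the rim on the +x side is free.
- pivot (a point): Middle of the bail's hinge axis: on the pail's own axis, 74 mm above its underside. The hinge runs along the pail's y; the bail's legs are 63 mm to each side of the middle.
- bail (a joint): Angle of the wire bail: -0.2 = folded down on its stop (just below level, towards the pail's -x), 0 = level, 1.57 = upright, 3.34 = folded over to +x. Steel wire 5 mm thick; straight crossbar 108 mm long, parallel to the pail's y, 95 mm from the hinge axis; folded, it stands 38 mm clear of the rim. Light friction: stays where left within about 0.5 rad of upright, else falls.
- sleeve: Red sleeve on the middle of the bail's crossbar, 10 mm thick, 36 mm long, along the pail's y; origin at its centre. It rolls on the wire, so it can be pinched from above (fingers closing along the pail's x) and led round the 95 mm arc without turning the gripper; only its position matters. With the bail upright it is 169 mm above the pail's underside.
- bat: Round flat white plaster board, 160 mm across, 10 mm thick, fixed to the table; origin at the centre of its underside.
- bat_top (a point): Centre of the upper face of the round white board, 10 mm above the table; z up.
- tray: Low green plastic tray, 200 x 190 mm, walls 35 mm high and 5 mm thick, floor 5 mm thick, fixed; origin at the centre of its underside. It may be on the robot's left or right.
- rack: Fixed steel drying rack on the other side from the tray; origin on the table under the prongs. Base plate 10 mm high, x = -90 to 140, y = -75 to 75 mm. Two prongs 10 mm thick at y = -34 and 34 mm point to -x: axis 215 mm high and level from x = -10 to 65 mm, open ends turned up to 242 mm high at x = -30 mm; rear posts at x = 120 mm, 234 mm high. Nothing between prongs above 54 mm.
- seat (a point): Point midway between the prongs where the bail's crossbar hangs: rack x = 20 mm, 222.5 mm above the table (the height of the hanging wire's axis). Axes as the rack's. The hanging pail's underside is about 53 mm above the table.
- bowl: Bystander: white bowl, 110 mm across, 45 mm high.
- cup: Bystander: terracotta cup, 70 mm across, 70 mm high.
- jar: Bystander: amber jar, 60 mm across, 75 mm high.
- can: Bystander: can, 64 mm across, 80 mm high.
- brush: Bystander: brush, 140 mm long, lying.
- tile: Bystander: terracotta test tile, 70 x 70 x 9 mm.
There are look-alikes about, which are no part of the job. There is more than one size of the pail; the job needs the larger.

How it is judged:
By the outcome, as a careful person would: the job done as asked, in the order asked, and still so for the second after the job is handed in, with the robot touching nothing.
It also fails if it takes over 72 s, if anything falls off the work surface, if the arm or the gripper's body presses on something with over 40 N, if the wrist force passes 120 N, or if a joint passes its speed limit or range.

## Working session

There is one attempt and no reset: what is moved stays moved. The work goes in short steps, Python scripts to look and compute and a tool call to move; the robot and the scene stay as the last step left them, time stands still between calls to the robot, and variables do not carry over. Pictures are saved under pics/ and viewed, on a budget of 10 in all, crops included, one or two more only if the job needs it, and the job is handed in when it is done.

Besides the shell and the picture viewer there is one more tool, called after "Emit:" in YAML: its name, and indented under it one key for each argument. move_arm: Moves the arm, as the interface text tells. Its arguments: {"type":"object","properties":{"commands":{"type":"string"},"force":{"type":"number"}},"required":["commands"]}

```bash
mkdir -p pics; ls
cat > h.py <<'E'
import numpy as np, cv2
from rig import r, eyes
def grab(n,save=None):
    d=eyes.grab_frame(n)
    if save: cv2.imwrite(f'pics/{save}.png',cv2.cvtColor(d['frame'],cv2.COLOR_RGB2BGR))
    return d
def K(d):
    f=200/np.tan(np.radians(d['fov_y'])/2)
    return np.array([[f,0,d['cx']],[0,f,d['cy']],[0,0,1.]]),np.array([d['k1'],0,0,0.])
def rays(d,uv):
    k,D=K(d)
    p=cv2.undistortPoints(np.float64(uv).reshape(-1,1,2),k,D).reshape(-1,2)
    v=np.c_[p,np.ones(len(p))]
    R=np.array(d['R']);t=np.array(d['t']);return -R.T@t, v@R   # dirs with unit camera z
def plane(d,uv,z):
    c,v=rays(d,uv); return c+v*((z-c[2])/v[:,2])[:,None]
def depth_pts(d,mask):
    ys,xs=np.nonzero(mask&(d['range_z']>0)); c,v=rays(d,np.c_[xs,ys])
    return c+v*d['range_z'][ys,xs][:,None], np.c_[xs,ys]
def proj(d,X):
    k,D=K(d); return cv2.projectPoints(np.float64(X).reshape(-1,1,3),cv2.Rodrigues(np.array(d['R']))[0],np.float64(d['t']),k,D)[0].reshape(-1,2)
def hsv(d): return cv2.cvtColor(d['frame'],cv2.COLOR_RGB2HSV)
E
python3 - <<'E'
from h import *
for n in('scene','top'):
    d=grab(n,n+'0'); print(n,d['fov_y'],d['k1'],-np.array(d['R']).T@d['t'])
print(r.get_obs())
E
```

```text
pics
scene 42.35880800984032 -0.15374692843945237 [1544.23784456  481.27709456 1018.19203186]
top 53.513220964911596 -0.017678016556076866 [ 447.40333673    3.78750434 1219.46025092]
{'t': 0.1, 'joint_pos': array([-6.98591358e+01,  2.16566005e+01,  4.57074890e+00,  7.30178186e+01,
        1.28249653e-03,  8.36793001e+01]), 'dq': array([ 0.12019403, -0.14517081,  0.22331464,  0.00652562, -0.02977188,
        0.10293509]), 'joint_torque': array([ 1.38747313e-03, -4.64693356e+01,  2.70582533e+01,  1.19992951e-02,
       -1.92551879e-04, -2.74637006e-07]), 'eef_pos': array([ 256.02001604, -514.20868237,  230.46645631]), 'tool_rot': array([[ 8.95233560e-01,  4.45596803e-01, -6.02009307e-04],
       [ 4.45597155e-01, -8.95231961e-01,  1.70644621e-03],
       [ 2.21449001e-04, -1.79592155e-03, -9.99998363e-01]]), 'force': array([-0.22905674,  0.43332631,  0.12370727]), 'ft_torque': array([ 0.02100163, -0.04244462, -0.02256728]), 'opening': 85.21821630278052}
```

View pics/top0.png

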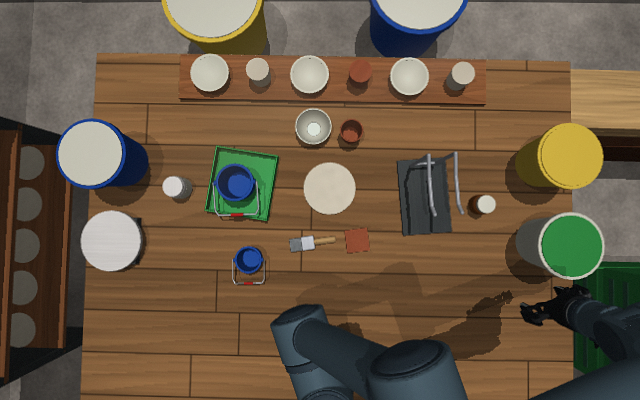

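View pics/scene0.png

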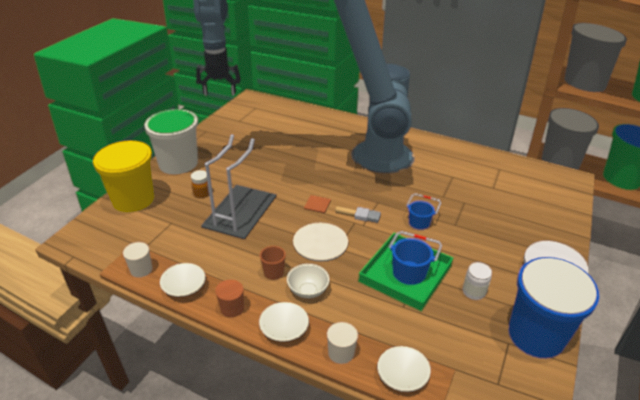

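The top view has image up = world +x. The large pail is in the tray at (236,183) with its red sleeve at (237,214), the bat is at (330,188), and the rack is at about (425,195) with open ends towards the robot. The small look-alike pail is at (248,260).

```bash
cat > m.py <<'E'
from h import *
d=grab('top'); H=hsv(d); h,s,v=[H[...,i].astype(int) for i in range(3)]
P,uv=depth_pts(d,np.ones((400,640),bool)); 
hh=h[uv[:,1],uv[:,0]];ss=s[uv[:,1],uv[:,0]];vv=v[uv[:,1],uv[:,0]]
def fit(q):
    A=np.c_[2*q,np.ones(len(q))];x=np.linalg.lstsq(A,(q**2).sum(1),rcond=None)[0];return x[:2],np.sqrt(x[2]+x[:2]@x[:2])
box=lambda u0,u1,v0,v1:(uv[:,0]>u0)&(uv[:,0]<u1)&(uv[:,1]>v0)&(uv[:,1]<v1)
blue=(hh>105)&(hh<130)&(ss>120)
pm=box(205,275,150,225)&blue; rim=P[pm&(P[:,2]>78)]
print('rim',len(rim),np.percentile(rim[:,2],[10,50,90]),fit(rim[:,:2]), rim.min(0),rim.max(0))
red=((hh<6)|(hh>174))&(ss>150)&box(205,275,195,225)
print('sleeve',red.sum(),np.median(P[red],0),P[red].min(0),P[red].max(0))
g=(hh>50)&(hh<80)&(ss>120)&box(195,290,135,230)
m=np.zeros((400,640),np.uint8);m[uv[g][:,1],uv[g][:,0]]=255
cs=max(cv2.findContours(m,0,1)[0],key=cv2.contourArea); bx=cv2.boxPoints(cv2.minAreaRect(cs));print('tray',plane(d,bx,35).round(1))
b=box(295,365,155,222)&(ss<70)&(vv>140)&(P[:,2]<25); m[:]=0;m[uv[b][:,1],uv[b][:,0]]=255
cs=max(cv2.findContours(m,0,1)[0],key=cv2.contourArea).reshape(-1,2); q=plane(d,cs,10);print('bat',fit(q[:,:2]),np.median(P[b],0))
k=box(385,480,140,245)
pr=k&(P[:,2]>195)&(P[:,2]<260); Q=P[pr]
for zl,zh in((195,212),(212,226),(226,260)):
    S=Q[(Q[:,2]>zl)&(Q[:,2]<=zh)]; print('prong',zl,len(S),S.min(0).round(),S.max(0).round())
np.save('Q.npy',Q)
base=k&(vv<90)&(P[:,2]>3)&(P[:,2]<20); m[:]=0;m[uv[base][:,1],uv[base][:,0]]=255
m=cv2.morphologyEx(m,cv2.MORPH_CLOSE,np.ones((9,9))); cs=max(cv2.findContours(m,0,1)[0],key=cv2.contourArea)
bb=plane(d,cv2.boxPoints(cv2.minAreaRect(cs)),10); print('base',bb.round(1),[np.linalg.norm(bb[i]-bb[i-1]).round() for i in range(4)])
E
python3 m.py
```

```text
rim 318 [81.86775474 85.23570502 87.83460238] (array([538.7403498 , 274.87916134]), np.float64(50.81624198526579)) [487.09385695 215.4021991   78.01054108] [591.54688193 336.20461812  92.16240395]
sleeve 37 [444.85187132 268.96945702  64.73191006] [441.31999278 254.11298295  59.68819821] [450.72988311 287.60304949  69.80758703]
tray [[453.9 361.6  35. ]
 [651.6 336.6  35. ]
 [625.8 156.8  35. ]
 [428.8 183.4  35. ]]
bat (array([533.12965359,   2.10606812]), np.float64(78.29669870499124)) [532.82063336   2.1397651   10.30435656]
prong 195 15 [ 497. -321.  196.] [ 615. -240.  211.]
prong 212 354 [ 468. -330.  212.] [ 615. -240.  226.]
prong 226 174 [ 453. -333.  226.] [ 614. -241.  245.]
base [[ 650.8 -180.    10. ]
 [ 663.6 -364.1   10. ]
 [ 403.7 -377.5   10. ]
 [ 391.4 -195.5   10. ]] [np.float64(260.0), np.float64(185.0), np.float64(260.0), np.float64(182.0)]
```

Run:
```python
from h import *
Q=np.load('Q.npy')
d=Q.mean(0)
# split prongs by y after removing linear trend
from scipy.cluster.vq import kmeans2
y=Q[:,1]-0.05*(Q[:,0]-530)
for i in np.arange(440,630,15):
    S=Q[(Q[:,0]>=i)&(Q[:,0]<i+15)]; 
    if len(S)<3: continue
    m=(S[:,1].min()+S[:,1].max())/2
    print(i,[(len(a),a.mean(0).round(1),a[:,2].max().round(1)) for a in(S[S[:,1]<m],S[S[:,1]>=m])])
```

```text
440 [(1, array([ 452.7, -262.8,  239.3]), np.float64(239.3)), (2, array([ 452.6, -258.1,  243. ]), np.float64(244.2))]
455 [(21, array([ 464.4, -326.8,  238.8]), np.float64(244.9)), (25, array([ 461.6, -258.3,  236.2]), np.float64(242.6))]
470 [(26, array([ 477.7, -324.7,  226.7]), np.float64(236.9)), (25, array([ 476.3, -256.6,  222.5]), np.float64(231.1))]
485 [(26, array([ 493.3, -324.3,  218.9]), np.float64(223.1)), (25, array([ 491.9, -256.1,  218.7]), np.float64(221.8))]
500 [(24, array([ 508.2, -322.4,  219.3]), np.float64(223.1)), (24, array([ 506.8, -253.9,  219.7]), np.float64(223.6))]
515 [(25, array([ 523.2, -321.3,  219.3]), np.float64(222.5)), (25, array([ 522.1, -252.9,  219. ]), np.float64(223.5))]
530 [(25, array([ 538.3, -319.7,  219. ]), np.float64(222.0)), (24, array([ 537.2, -251.3,  219.1]), np.float64(222.6))]
545 [(23, array([ 553.1, -317.9,  219.2]), np.float64(224.1)), (26, array([ 552.7, -250.4,  220.3]), np.float64(227.0))]
560 [(24, array([ 567.5, -316.4,  221.6]), np.float64(227.6)), (25, array([ 566.9, -247.7,  223.4]), np.float64(229.2))]
575 [(26, array([ 582.8, -315. ,  225.7]), np.float64(233.0)), (24, array([ 581.9, -246.4,  227.1]), np.float64(233.2))]
590 [(24, array([ 598.1, -313.6,  230. ]), np.float64(234.1)), (33, array([ 598.2, -244.6,  227.2]), np.float64(238.1))]
605 [(30, array([ 610.4, -311.2,  222.9]), np.float64(237.7)), (10, array([ 606.8, -242.9,  224.1]), np.float64(234.1))]
```

Emit:
move_arm:
  commands: "0.6 1 0.3 0 0 0.08 0.47;0.6 1 0.3 0 0 0.08 0.47;0.6 1 0.3 0 0 0.08 0.47;0.6 1 0.3 0 0 0.08 0.47;0.6 1 0 0 0 0.08 0.47;0.6 1 0 0 0 0.08 0.47;0.6 1 0 0 0 0.08 0.47;0.6 1 0 0 0 0.08 0.47;0.6 1 0 0 0 0.08 0.47;0.6 1 0 0 0 0.06 0.47"

```text
t: 0.98
eef_pos: [468.3, -160.0, 272.7]
tool_rot: [[-0.066, 0.998, -0.0], [0.998, 0.066, 0.0], [0.0, -0.0, -1.0]]
force: [0.8, -0.4, 0.1]
opening: 40.1
```

Emit:
move_arm:
  commands: "0.3 1 0 0 0 0 0.47;0.3 1 0 0 0 0 0.47;0.3 1 0 0 0 0 0.47;0.3 1 0 0 0 0 0.47;0.3 1 0 0 0 0 0.47;0.3 1 0 0 0 0 0.47;0.3 1 0 0 0 0 0.47;0.3 1 -0.5 0 0 0 0.47;0.3 1 -0.5 0 0 0 0.47;0.3 1 -0.5 0 0 0 0.47"

```text
t: 1.82
eef_pos: [584.4, 227.5, 218.2]
tool_rot: [[-0.061, 0.998, 0.001], [0.998, 0.061, 0.0], [-0.0, 0.001, -1.0]]
force: [1.1, -0.4, 1.2]
opening: 40.5
```

Emit:
move_arm:
  commands: "0.1 0.5 -0.5 0 0 0 0.47;0 0.3 -0.5 0 0 0 0.47;0 0 0 0 0 0 0.47;0 0 0 0 0 0 0.47"

```text
t: 2.15
eef_pos: [586.6, 257.2, 177.3]
tool_rot: [[-0.062, 0.998, -0.004], [0.998, 0.062, -0.002], [-0.002, -0.004, -1.0]]
force: [-0.0, -0.1, 0.5]
opening: 40.1
```

Run:
```python
from h import *
d=grab('wrist','w1'); o=r.get_obs(); print(o['eef_pos'],o['tool_rot'][:,1])
print(proj(d,[o['eef_pos'],[589,278,85],[539,275,85]]).round())
P,uv=depth_pts(d,np.ones((400,640),bool)); H=hsv(d)[uv[:,1],uv[:,0]].astype(int)
m=(H[:,0]>105)&(H[:,0]<130)&(H[:,1]>120)&(P[:,2]>79)&(P[:,2]<92)
R=P[m]; print(len(R),R.min(0),R.max(0),np.median(R[:,2]))
q=R[:,:2];A=np.c_[2*q,np.ones(len(q))];x=np.linalg.lstsq(A,(q**2).sum(1),rcond=None)[0];print(x[:2],np.sqrt(x[2]+x[:2]@x[:2]))
```

```text
[587.71317249 256.67137938 179.01361743] [ 9.98143510e-01  6.08985748e-02 -9.47128700e-04]
[[322. 258.]
 [325. 181.]
 [265. 181.]]
4011 [485.49374329 214.80075006  79.04329928] [593.17886714 337.59249559  88.00242381] 84.53055340796945
[539.79935108 278.5704903 ] 50.22005927967004
```

Emit:
move_arm:
  commands: "0.05 0.56 -0.3 0 0 0 0.47;0 0 -0.5 0 0 0 0.47;0 0 -0.5 0 0 0 0.47;0 0 -0.5 0 0 0 0.47;0 0 -0.5 0 0 0 0.47;0 0 -0.4 0 0 0 0.47;0 0 -0.4 0 0 0 0.47;0 0 0 0 0 0 0.47;0 0 0 0 0 0 0.47"

```text
t: 2.95
eef_pos: [590.5, 278.5, 56.0]
tool_rot: [[-0.059, 0.998, 0.0], [0.998, 0.059, -0.0], [-0.0, 0.0, -1.0]]
force: [0.8, 0.1, -0.0]
opening: 40.0
```

Run:
```python
from h import *
d=grab('wrist','w2'); o=r.get_obs(); print(o['eef_pos'],o['force'],o['opening'])
```

```text
[591.34280765 279.04609359  56.89867569] [-0.57360015 -0.16532669  0.66388829] 40.20750011275725
```

View pics/w2.png

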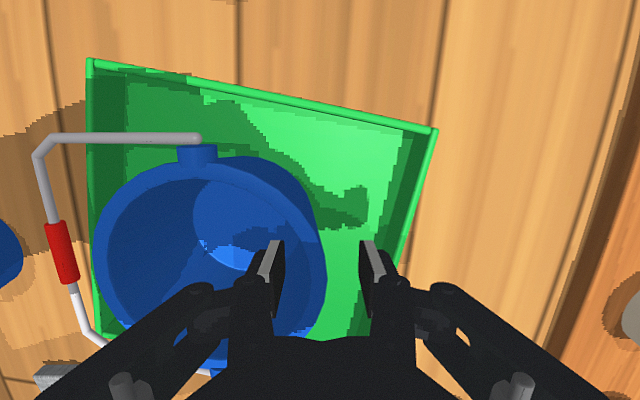

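The pads straddle the +x wall: inner pad near (272,275), outer near (372,270), and the bail is clear on the left. I'll close the gripper now.

Emit:
move_arm:
  commands: "0 0 0 0 0 0 0.05;0 0 0 0 0 0 0.05;0 0 0 0 0 0 0.05;0 0 0 0 0 0 0;0 0 0 0 0 0 0;0 0 0 0 0 0 0"
  force: 70

```text
t: 3.5
eef_pos: [588.2, 279.8, 57.3]
tool_rot: [[-0.062, 0.998, -0.002], [0.998, 0.062, 0.001], [0.001, -0.002, -1.0]]
force: [-7.6, -1.0, 14.2]
opening: 8.0
```

Emit:
move_arm:
  commands: "0 0 0.1 0 0 0 0;0 0 0.15 0 0 0 0;0 0 0.2 0 0 0 0;0 0 0.3 0 0 0 0;0 0 0.3 0 0 0 0;0 0 0.3 0 0 0 0;0 0 0.3 0 0 0 0;0 0 0 0 0 0 0;0 0 0 0 0 0 0"

```text
t: 4.25
eef_pos: [591.3, 280.0, 121.7]
tool_rot: [[-0.061, 0.998, 0.003], [0.998, 0.061, 0.001], [0.001, 0.003, -1.0]]
force: [0.5, -0.3, -4.4]
opening: 7.2
```

Run:
```python
from h import *
d=grab('scene','s2'); o=r.get_obs(); print(o['eef_pos'],o['force'],o['ft_torque'],o['opening'])
c=d['frame'][180:320,330:490]; cv2.imwrite('pics/s2c.png',cv2.resize(c[...,::-1],None,fx=4,fy=4))
```

```text
[590.42174103 279.7586481  120.68773883] [-0.74305795  0.43650193 -3.21601418] [-0.00362939 -0.1988936  -0.00916443] 6.661462032267153
```

View pics/s2c.png

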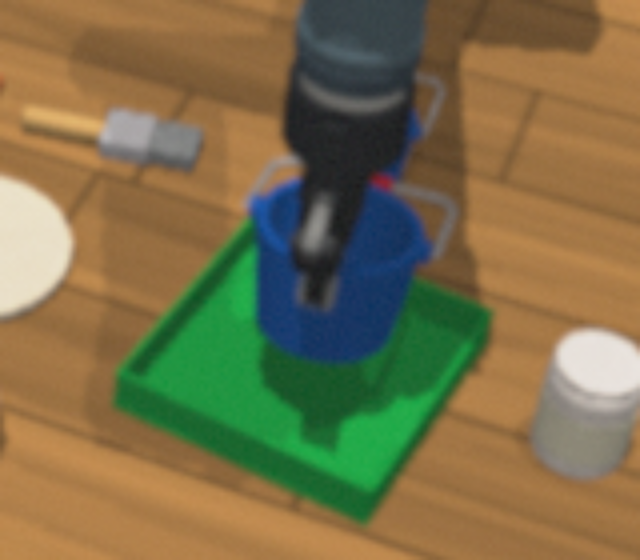

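The pail is lifted level and clear of the tray, with the bail still folded. I'll carry it towards the bat, then measure again.

Emit:
move_arm:
  commands: "0 -0.3 0.1 0 0 0 0;0 -0.6 0 0 0 0 0;0 -0.8 0 0 0 0 0;0 -0.9 0 0 0 0 0;0 -0.9 0 0 0 0 0;0 -0.9 0 0 0 0 0;-0.1 -0.9 0 0 0 0 0;0 -0.8 0 0 0 0 0;0 -0.5 0 0 0 0 0;0 -0.2 0 0 0 0 0"

```text
t: 5.13
eef_pos: [585.1, 3.7, 124.2]
tool_rot: [[-0.057, 0.998, -0.001], [0.998, 0.057, -0.002], [-0.001, -0.001, -1.0]]
force: [0.7, 0.4, -3.8]
opening: 7.0
```

Emit:
move_arm:
  commands: "0 -0.1 -0.4 0 0 0 0;0 0 -0.4 0 0 0 0;0 0 -0.3 0 0 0 0;0 0 0 0 0 0 0;0 0 0 0 0 0 0;0 0 0 0 0 0 0"

```text
t: 5.63
eef_pos: [586.2, 3.9, 81.3]
tool_rot: [[-0.061, 0.998, 0.0], [0.998, 0.061, 0.0], [-0.0, 0.0, -1.0]]
force: [0.1, -0.7, -3.1]
opening: 6.8
```

```bash
cat > p.py <<'E'
from h import *
import sys
o=r.get_obs(); print(o['eef_pos'],o['force'],o['opening'])
dt=grab('top','t_'+sys.argv[1]);dw=grab('wrist','w_'+sys.argv[1])
for n,d in(('top',dt),('wrist',dw)):
    P,uv=depth_pts(d,np.ones((400,640),bool)); H=hsv(d)[uv[:,1],uv[:,0]].astype(int)
    b=(H[:,0]>105)&(H[:,0]<130)&(H[:,1]>120)&(np.hypot(P[:,0]-533,P[:,1]-2)<85)
    zt=np.percentile(P[b][:,2],97); R=P[b&(P[:,2]>zt-6)]
    q=R[:,:2];A=np.c_[2*q,np.ones(len(q))];x=np.linalg.lstsq(A,(q**2).sum(1),rcond=None)[0]
    print(n,len(R),'rim z',zt,'fit',x[:2],np.sqrt(x[2]+x[:2]@x[:2]),'box',R.min(0),R.max(0))
    pl=np.linalg.lstsq(np.c_[q,np.ones(len(q))],R[:,2],rcond=None)[0]; print(' tilt',pl[:2])
    red=((H[:,0]<6)|(H[:,0]>174))&(H[:,1]>150)&(np.hypot(P[:,0]-533,P[:,1]-2)<115)&(P[:,2]>30)
    if red.sum()>5:
        S=P[red];u=np.linalg.svd(S[:,:2]-S[:,:2].mean(0))[2][0]; print(' sleeve',red.sum(),S.mean(0),S.min(0),S.max(0),'axis',u)
E
python3 p.py a
```

```text
[586.24103615   3.88007193  81.28774239] [ 0.06471263 -0.72877339 -3.07470826] 6.846004082584811Traceback (most recent call last):
  File "p.py", line 8, in <module>
    zt=np.percentile(P[b][:,2],97); R=P[b&(P[:,2]>zt-6)]
    return _quantile_unchecked(
        a, q, axis, out, overwrite_input, method, keepdims, weights)
    return _ureduce(a,
                    func=_quantile_ureduce_func,
    ...<5 lines>...
                    overwrite_input=overwrite_input,
                    method=method)
    r = func(a, **kwargs)
    result = _quantile(arr,
                       quantiles=q,
    ...<2 lines>...
                       out=out,
                       weights=wgt)
    slices_having_nans = np.isnan(arr[-1, ...])
                                  ~~~^^^^^^^^^
IndexError: index -1 is out of bounds for axis 0 with size 0
```

```bash
sed -i 's/^    zt=/    if b.sum()<30: print(n,"hidden"); continue\n    zt=/' p.py; python3 p.py a
```

```text
[586.95835616   3.86444072  81.93614855] [-0.53638309 -0.57632286 -3.5440617 ] 7.153889449438611
top hidden
wrist 4634 rim z 109.86923149183087 fit [545.76959671  10.38503199] 42.44634206709821 box [513.88306058 -27.20003511 103.87084392] [614.82602882  62.04860736 177.12492567]
 tilt [-0.17924931 -0.2458344 ]
 sleeve 1081 [450.76660643  -2.63250181  72.85211099] [443.58660368 -21.61003712  65.42187535] [455.01330371  14.6674004   76.79260763] axis [ 0.06427188 -0.99793243]
```

Run:
```python
from h import *
d=grab('wrist','w_b'); P,uv=depth_pts(d,np.ones((400,640),bool)); H=hsv(d)[uv[:,1],uv[:,0]].astype(int)
b=(H[:,0]>105)&(H[:,0]<130)&(H[:,1]>120)&(H[:,2]>60)
for th in (150,180,210,240,120,90,60,30):
    a=np.radians(th);c=np.array([535,3]);u=np.array([np.cos(a),np.sin(a)]);w=P[:,:2]-c
    s=b&(abs(w@[-u[1],u[0]])<4)&(w@u>35)&(w@u<65)&(P[:,2]<118)
    if s.sum()>5:
        S=P[s];t=S[:,2]>S[:,2].max()-4;S=S[t];print(th,s.sum(),((S[:,:2]-c)@u).min().round(1),((S[:,:2]-c)@u).max().round(1),S[:,2].max().round(1))
```

```text
150 752 42.4 50.4 101.5
180 864 42.1 50.6 101.3
210 1034 42.6 52.0 101.0
240 607 41.4 43.6 87.8
120 561 43.2 51.6 103.4
90 618 45.6 58.9 108.4
60 688 47.1 55.0 108.7
30 611 48.8 56.9 111.2
```

View pics/w_b.png

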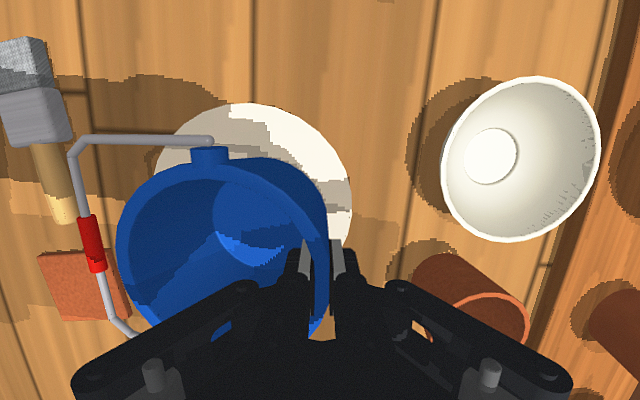

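The pail hangs about 5.5° low on the −x side, because the tapered wall lines up with the pads. The bail is still folded, with the sleeve at (92,245), and the bat is underneath. I'll tilt the tool by 5.5° to level the pail and recheck before lowering.

Emit:
move_arm:
  commands: "-0.07 0.03 0 0 0.02 0 0;-0.07 0.02 0 0 0.02 0 0;0 0 0 0 0.024 0 0;0 0 0 0 0 0 0;0 0 0 0 0 0 0"

```text
t: 6.3
eef_pos: [581.4, 5.7, 80.9]
tool_rot: [[-0.061, 0.994, -0.094], [0.998, 0.061, -0.0], [0.006, -0.094, -0.996]]
force: [-0.3, 0.5, -2.9]
opening: 6.6
```

```bash
cat > rim.py <<'E'
from h import *
o=r.get_obs(); print(o['eef_pos'],o['tool_rot'][:,2],o['force'])
d=grab('wrist','w_c'); P,uv=depth_pts(d,np.ones((400,640),bool)); H=hsv(d)[uv[:,1],uv[:,0]].astype(int)
b=(H[:,0]>105)&(H[:,0]<130)&(H[:,1]>120)&(H[:,2]>60)
c=np.array([533,2]);T=[]
for th in (130,145,160,175,190,205,215,110,75,60,45,30,15):
    a=np.radians(th);u=np.array([np.cos(a),np.sin(a)]);w=P[:,:2]-c
    s=b&(abs(w@[-u[1],u[0]])<3)&(w@u>32)&(w@u<65)&(P[:,2]<118)
    if s.sum()>5:
        S=P[s];S=S[S[:,2]>np.percentile(S[:,2],95)-4];q=(S[:,:2]-c)@u;print(th,q.min().round(1),q.max().round(1),np.percentile(S[:,2],90).round(1));T.append(np.r_[c+u*(q.min()+q.max())/2,S[:,2].mean()])
T=np.array(T);A=np.c_[T[:,:2]-c,np.ones(len(T))];print('plane',np.linalg.lstsq(A,T[:,2],rcond=None)[0])
E
python3 rim.py
```

```text
[581.44487707   5.72521746  80.92654676] [-9.40633313e-02 -1.15723866e-04 -9.95566209e-01] [-0.30265359  0.51529707 -2.92992411]
130 46.1 54.2 108.7
145 44.7 53.4 108.4
160 43.9 52.9 108.3
175 43.4 52.5 108.3
190 42.6 51.4 108.1
205 42.5 52.0 108.0
215 42.7 51.9 108.1
110 47.0 55.1 109.0
75 48.1 56.6 109.4
60 49.1 56.8 109.3
45 49.8 57.6 109.4
30 49.3 57.6 109.3
15 36.0 57.3 109.4
plane [1.38472641e-02 1.23310941e-02 1.07598092e+02]
```

Emit:
move_arm:
  commands: "-0.05 -0.04 -0.1 0 0 0 0;0 0 -0.1 0 0 0 0;0 0 -0.1 0 0 0 0;0 0 -0.05 0 0 0 0;0 0 -0.03 0 0 0 0;0 0 0 0 0 0 0"

```text
t: 6.85
eef_pos: [578.0, 4.2, 65.2]
tool_rot: [[-0.061, 0.993, -0.097], [0.998, 0.061, 0.0], [0.006, -0.096, -0.995]]
force: [0.6, -1.0, -4.0]
opening: 7.1
```

Emit:
move_arm:
  commands: "0 0 -0.025 0 0 0 0;0 0 -0.025 0 0 0 0;0 0 0 0 0 0 0;0 0 0 0 0 0 0"

```text
t: 7.18
eef_pos: [578.6, 4.1, 63.7]
tool_rot: [[-0.061, 0.994, -0.096], [0.998, 0.061, 0.0], [0.006, -0.095, -0.995]]
force: [0.4, -0.2, -3.8]
opening: 6.8
```

Emit:
move_arm:
  commands: "0 0 -0.03 0 0 0 0;0 0 0 0 0 0 0;0 0 0 0 0 0 0"

```text
t: 7.43
eef_pos: [578.8, 4.1, 62.7]
tool_rot: [[-0.061, 0.994, -0.095], [0.998, 0.061, -0.0], [0.006, -0.095, -0.995]]
force: [0.7, 0.5, -2.1]
opening: 6.9
```

Emit:
move_arm:
  commands: "0 0 -0.025 0 0 0 0;0 0 0 0 0 0 0;0 0 0 0 0 0 0"

```text
t: 7.68
eef_pos: [579.2, 4.2, 62.2]
tool_rot: [[-0.061, 0.994, -0.094], [0.998, 0.061, -0.0], [0.006, -0.094, -0.996]]
force: [0.3, 1.0, 3.0]
opening: 6.8
```

Contact made. I'll release and retreat upwards.

Emit:
move_arm:
  commands: "0 0 0 0 0 0 0.12;0 0 0 0 0 0 0.2;0 0 0 0 0 0 0.4;0 0 0 0 0 0 0.4;0 0 0.3 0 0 0 0.4;0 0 0.6 0 -0.02 0 0.4;0 0 0.8 0 -0.02 0 0.4;0 0 0.8 0 -0.022 0 0.4;0 0 0.8 0 0 0 0.36;0 0 0.5 0 0 0 0.36"

```text
t: 8.52
eef_pos: [578.9, 4.0, 217.1]
tool_rot: [[-0.061, 0.998, 0.001], [0.998, 0.061, -0.0], [-0.001, 0.001, -1.0]]
force: [1.3, 0.6, 0.6]
opening: 30.9
```

Emit:
move_arm:
  commands: "-0.8 0 0 0 0 0 0.36;-0.8 0 0 0 0 0 0.36;-0.8 0 0 0 0 0 0.36;0 0 0 0 0 0 0.36;0 0 0 0 0 0 0.36"

```text
t: 8.93
eef_pos: [480.2, 4.3, 213.2]
tool_rot: [[-0.061, 0.998, -0.005], [0.998, 0.061, 0.0], [0.0, -0.005, -1.0]]
force: [0.5, -0.4, -0.0]
opening: 30.7
```

```bash
sed -i 's/(H\[:,2\]>60)/(H[:,2]>60)/' rim.py; python3 rim.py; python3 p.py d | grep -v fit
```

```text
[480.23276493   4.3380034  213.16870219] [-4.66214175e-03  2.15058124e-04 -9.99989109e-01] [ 0.46852285 -0.39853949 -0.03908868]
130 46.4 54.3 90.5
145 46.3 54.2 90.4
160 46.2 53.4 90.7
175 45.9 53.4 90.4
190 46.1 53.1 90.5
205 46.2 52.9 90.7
215 45.5 53.1 90.2
110 46.4 54.1 90.8
75 46.4 54.3 90.5
60 46.4 54.4 90.5
45 46.2 54.4 90.4
30 46.2 54.6 90.5
15 46.4 54.9 90.7
plane [-1.65948558e-03  4.73043518e-03  8.94578433e+01]
[482.18142523   4.11605108 213.59466054] [ 0.85131399 -0.29083539 -0.48639535] 31.02594484135112
top hidden
 tilt [-0.26288747  0.03740423]
 sleeve 297 [440.88527919  -2.4381311   68.79218496] [435.66118956 -21.73988558  65.34446775] [445.83126615  14.59382567  71.00467652] axis [ 0.06074059 -0.99815359]
```

The pail stands level and centred at about (533.7, 2.5), against bat centre (533, 2). The folded sleeve is at (440.7, -3, 65). Next I'll go to the sleeve.

Emit:
move_arm:
  commands: "-0.6 -0.1 -0.4 0 0 0 0.36;-0.44 -0.08 -0.6 0 0 0 0.36;0 0 -0.7 0 0 0 0.36;0 0 -0.7 0 0 0 0.36;0 0 -0.6 0 0 0 0.36;0 0 -0.4 0 0 0 0.36;0 0 -0.4 0 0 0 0.36;0 0 0 0 0 0 0.36;0 0 0 0 0 0 0.36"

```text
t: 9.83
eef_pos: [441.2, -3.1, 61.0]
tool_rot: [[-0.061, 0.998, -0.004], [0.998, 0.061, 0.0], [0.0, -0.004, -1.0]]
force: [0.0, -0.5, 1.2]
opening: 30.4
```

Run:
```python
from h import *
d=grab('wrist','w4'); o=r.get_obs(); print(o['eef_pos'],o['force'],o['opening'])
```

```text
[441.97230732  -3.22414291  61.84602933] [-0.15569536 -0.66099095  0.29477055] 30.708317593372897
```

View pics/w4.png

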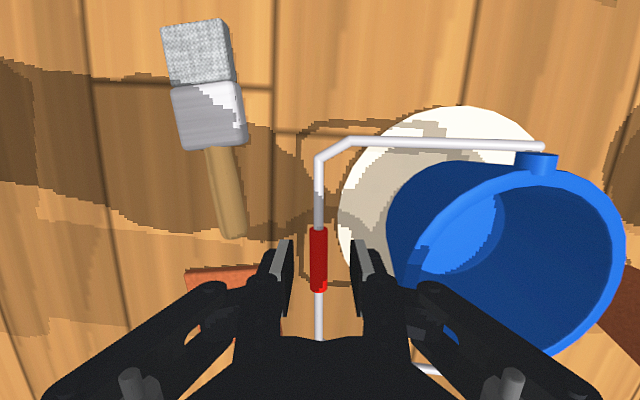

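The sleeve at (318,260) sits midway between the pads. I'll go a little lower and watch the force near the rim.

Emit:
move_arm:
  commands: "0 0 -0.1 0 0 0 0.36;0 0 -0.1 0 0 0 0.36;0 0 -0.06 0 0 0 0.36;0 0 0 0 0 0 0.36;0 0 0 0 0 0 0.36"

```text
t: 10.3
eef_pos: [440.9, -3.1, 51.1]
tool_rot: [[-0.061, 0.998, -0.003], [0.998, 0.061, -0.0], [0.0, -0.003, -1.0]]
force: [0.9, 0.3, 0.8]
opening: 30.7
```

Emit:
move_arm:
  commands: "0 0 0 0 0 0 0.15;0 0 0 0 0 0 0.08;0 0 0 0 0 0 0.05;0 0 0 0 0 0 0.05;0 0 0 0 0 0 0.05"
  force: 30

```text
t: 10.72
eef_pos: [440.8, -3.1, 51.2]
tool_rot: [[-0.061, 0.998, -0.003], [0.998, 0.061, -0.0], [0.0, -0.003, -1.0]]
force: [-1.1, -0.7, 2.4]
opening: 8.3
```

Emit:
move_arm:
  commands: "-0.033 -0.002 0.208 0 0 0 0.05;-0.014 -0.001 0.21 0 0 0 0.05;0.004 0 0.21 0 0 0 0.05;0.023 0.001 0.209 0 0 0 0.05;0.042 0.003 0.206 0 0 0 0.05;0.059 0.004 0.201 0 0 0 0.05;0.077 0.005 0.195 0 0 0 0.05;0.094 0.006 0.188 0 0 0 0.05;0.11 0.007 0.179 0 0 0 0.05;0.126 0.008 0.168 0 0 0 0.05"

```text
t: 11.55
eef_pos: [460.6, -1.9, 130.8]
tool_rot: [[-0.061, 0.998, -0.003], [0.998, 0.061, -0.0], [-0.0, -0.003, -1.0]]
force: [-1.8, -0.9, 0.4]
opening: 8.2
```

Emit:
move_arm:
  commands: "0.14 0.009 0.157 0 0 0 0.05;0.153 0.009 0.144 0 0 0 0.05;0.166 0.01 0.13 0 0 0 0.05;0.176 0.011 0.114 0 0 0 0.05;0.185 0.011 0.098 0 0 0 0.05;0.194 0.012 0.082 0 0 0 0.05;0.2 0.012 0.064 0 0 0 0.05;0.205 0.012 0.046 0 0 0 0.05;0.208 0.013 0.028 0 0 0 0.05;0.212 0.013 0.01 0 0 0 0.05"

```text
t: 12.38
eef_pos: [535.2, 2.6, 165.3]
tool_rot: [[-0.061, 0.998, -0.002], [0.998, 0.061, -0.0], [-0.0, -0.002, -1.0]]
force: [0.2, -0.8, -0.8]
opening: 8.9
```

Emit:
move_arm:
  commands: "0 0 0 0 0 0 0.05;0 0 0 0 0 0 0.05"

```text
t: 12.55
eef_pos: [534.9, 2.5, 165.2]
tool_rot: [[-0.061, 0.998, -0.002], [0.998, 0.061, -0.0], [-0.0, -0.002, -1.0]]
force: [-0.2, -1.2, 2.1]
opening: 8.7
```

Run:
```python
from h import *
d=grab('scene','s5'); o=r.get_obs(); print(o['eef_pos'],o['force'],o['opening'])
c=d['frame'][130:290,240:400]; cv2.imwrite('pics/s5c.png',cv2.resize(c[...,::-1],None,fx=3.6,fy=3.6))
```

```text
[534.41856017   2.47817674 165.16554315] [ 0.32442673 -1.5452687   3.40915724] 8.699769912139205
```

View pics/s5c.png

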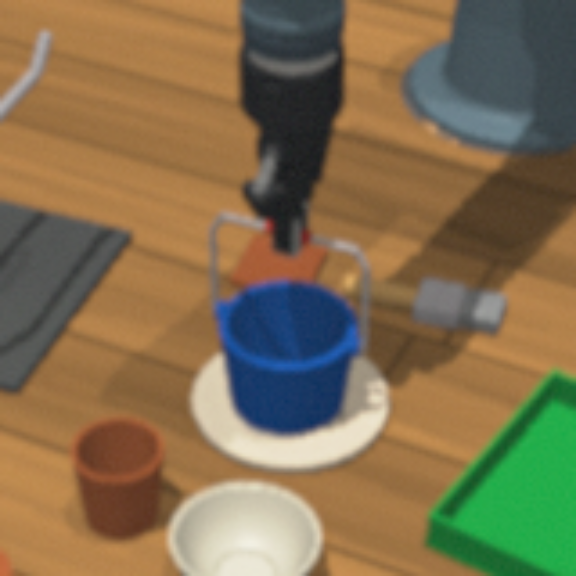

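The bail is upright and the pail is still on the bat. I'll let go, rise clear and check that it stands.

Emit:
move_arm:
  commands: "0 0 0 0 0 0 0.12;0 0 0 0 0 0 0.2;0 0 0 0 0 0 0.36;0 0 0 0 0 0 0.36;0 0 0.3 0 0 0 0.36;0 0 0.6 0 0 0 0.36;0 0 0.6 0 0 0 0.36;0 0 0.2 0 0 0 0.36;0 0 0 0 0 0 0.36;0 0 0 0 0 0 0.36"

```text
t: 13.43
eef_pos: [534.1, 2.7, 232.7]
tool_rot: [[-0.061, 0.998, -0.002], [0.998, 0.061, 0.0], [0.0, -0.002, -1.0]]
force: [-0.8, -0.8, 0.0]
opening: 30.7
```

```bash
cat > sl.py <<'E'
from h import *
o=r.get_obs(); print(o['eef_pos'],o['force'])
for n in('wrist','scene'):
    d=grab(n,'w6'+n); P,uv=depth_pts(d,np.ones((400,640),bool)); H=hsv(d)[uv[:,1],uv[:,0]].astype(int)
    red=((H[:,0]<6)|(H[:,0]>174))&(H[:,1]>150)&(P[:,2]>150)&(P[:,2]<270)
    if red.sum(): S=P[red];print(n,red.sum(),S.mean(0),S.min(0),S.max(0))
E
python3 sl.py
```

```text
[534.10784577   2.692329   232.66151337] [-0.84725372 -0.8390698   0.02088862]
wrist 597 [534.60071624   3.49701554 182.69250685] [529.42408452 -14.94789129 178.06908658] [540.15811158  20.31016482 185.47167865]
scene 25 [535.85777013   4.08024818 183.36625856] [529.68860729 -12.56015213 179.57828429] [540.05908072  20.54854769 186.80272362]
```

The bail stands by itself, with the sleeve at (534.6, 3, ~179). I'll regrip and lift.

Emit:
move_arm:
  commands: "0 0 -0.5 0 0 0 0.36;0 0 -0.5 0 0 0 0.36;0 0 -0.4 0 0 0 0.36;0 0 -0.35 0 0 0 0.36;0 0 0 0 0 0 0.36;0 0 0 0 0 0 0.15;0 0 0 0 0 0 0.05;0 0 0 0 0 0 0;0 0 0 0 0 0 0;0 0 0 0 0 0 0"
  force: 60

```text
t: 14.37
eef_pos: [534.0, 2.6, 163.2]
tool_rot: [[-0.061, 0.998, -0.003], [0.998, 0.061, -0.0], [0.0, -0.003, -1.0]]
force: [0.1, -0.3, -3.6]
opening: 8.0
```

Emit:
move_arm:
  commands: "0 0 0.1 0 0 0 0;0 0 0.2 0 0 0 0;0 0 0.3 0 0 0 0;0 0 0.4 0 0 0 0;0 0 0.4 0 0 0 0;0 0 0.4 0 0 0 0;0 0 0.3 0 0 0 0;0 0 0.2 0 0 0 0;0 0 0 0 0 0 0;0 0 0 0 0 0 0"

```text
t: 15.2
eef_pos: [534.3, 2.6, 255.4]
tool_rot: [[-0.061, 0.998, -0.002], [0.998, 0.061, -0.0], [-0.0, -0.002, -1.0]]
force: [0.2, -0.0, -4.9]
opening: 8.0
```

Emit:
move_arm:
  commands: "-0.1 -0.1 0 0 0 0 0;-0.2 -0.2 0 0 0 0 0;-0.3 -0.3 0 0 0 0 0;-0.4 -0.4 0 0 0 0 0;-0.45 -0.5 0 0 0 0 0;-0.45 -0.5 0 0 0 0 0;-0.45 -0.5 0 0 0 0 0;-0.4 -0.5 0 0 0 0 0;-0.3 -0.5 0 0 0 0 0;-0.2 -0.5 0 0 0 0 0"

```text
t: 16.03
eef_pos: [400.9, -157.9, 254.2]
tool_rot: [[-0.06, 0.998, -0.005], [0.998, 0.06, 0.001], [0.001, -0.005, -1.0]]
force: [-0.6, -0.5, -3.0]
opening: 7.9
```

Emit:
move_arm:
  commands: "-0.15 -0.5 0 0 0 0.005 0;-0.07 -0.5 0 0 0 0.005 0;0 -0.5 0 0 0 0.005 0;0 -0.5 0 0 0 0.005 0;0 -0.5 0 0 0 0.005 0;0 -0.4 0 0 0 0.005 0;0 -0.3 0 0 0 0 0;0 -0.2 0 0 0 0 0;0 -0.1 0 0 0 0 0;0 0 0 0 0 0 0"

```text
t: 16.87
eef_pos: [394.7, -297.6, 254.6]
tool_rot: [[-0.105, 0.994, -0.004], [0.994, 0.105, 0.0], [0.001, -0.004, -1.0]]
force: [-0.4, -0.1, -2.9]
opening: 7.8
```

Run:
```python
from h import *
o=r.get_obs(); print(o['eef_pos'],o['tool_rot'][:,1],o['force'],o['opening'])
```

```text
[ 394.70300482 -297.6362943   254.58888586] [ 0.99447158  0.1049464  -0.00353993] [-0.41138185 -0.10121406 -2.88226275] 7.788424148823301
```

Emit:
move_arm:
  commands: "0 0 0 0 0 0 0;0 0 0 0 0 0 0;0 0 0 0 0 0 0;0 0 0 0 0 0 0;0 0 0 0 0 0 0;0 0 0 0 0 0 0"

```text
t: 17.37
eef_pos: [395.3, -297.1, 255.0]
tool_rot: [[-0.106, 0.994, -0.003], [0.994, 0.106, -0.0], [0.0, -0.003, -1.0]]
force: [0.7, 0.5, -4.1]
opening: 7.6
```

Run:
```python
from h import *
d=grab('scene','s7'); dw=grab('wrist','w7')
a=d['frame'][60:300,150:390][...,::-1]; b=dw['frame'][...,::-1]
cv2.imwrite('pics/c7.png',np.hstack([cv2.resize(a,(400,400)),cv2.resize(b,(400,250))[:,:] if 0 else cv2.copyMakeBorder(cv2.resize(b,(400,250)),0,150,0,0,0)]))
P,uv=depth_pts(dw,np.ones((400,640),bool)); 
m=(P[:,2]>205)&(P[:,2]<250)&(P[:,0]>430); S=P[m]; print(len(S))
for i in range(445,570,15):
    q=S[(S[:,0]>=i)&(S[:,0]<i+15)]
    for lo,hi in((-345,-290),(-290,-230)):
        t=q[(q[:,1]>lo)&(q[:,1]<hi)]
        if len(t)>3: print(i,t.mean(0).round(1),t[:,1].min().round(1),t[:,1].max().round(1),t[:,2].max().round(1))
P,uv=depth_pts(d,np.ones((400,640),bool)); H=hsv(d)[uv[:,1],uv[:,0]].astype(int)
red=((H[:,0]<6)|(H[:,0]>174))&(H[:,1]>150)&(P[:,2]>200); print(P[red].mean(0))
b=(H[:,0]>105)&(H[:,0]<130)&(H[:,1]>120)&(P[:,0]<480)&(P[:,0]>320)&(P[:,1]<-230)&(P[:,1]>-370)&(P[:,2]>80)
S=P[b];print(S.min(0),S.max(0))
```

```text
6557
445 [ 455.1 -257.   239.5] -262.9 -252.5 242.8
460 [ 468.7 -321.2  231.6] -326.1 -319.0 239.5
460 [ 467.  -254.7  229.6] -260.6 -251.1 239.7
475 [ 482.8 -320.6  219.7] -326.2 -317.4 229.0
475 [ 483.  -254.2  218.9] -259.8 -249.5 223.0
490 [ 497.9 -319.9  218.2] -325.9 -315.9 220.8
490 [ 497.6 -253.   218.6] -258.8 -248.1 221.2
505 [ 512.5 -318.7  218. ] -325.9 -314.4 221.2
505 [ 512.4 -251.5  218.6] -257.9 -246.7 221.4
520 [ 527.3 -317.4  218.2] -324.3 -313.1 221.2
520 [ 527.5 -250.1  218.7] -255.9 -245.1 220.9
535 [ 542.6 -315.8  218.3] -321.3 -311.7 220.8
535 [ 542.3 -248.5  218.7] -254.4 -243.8 221.0
550 [ 557.8 -314.5  218.9] -321.1 -310.5 223.7
550 [ 557.6 -247.6  220.6] -253.8 -242.8 224.7
565 [ 572.6 -313.2  222.4] -319.8 -309.0 226.4
565 [ 572.5 -246.1  224.4] -252.0 -241.1 228.5
[nan nan nan]
[ 342.04751026 -353.84829452  108.44557351] [ 453.06660347 -234.86909527  187.74335908]<stdin>:13: RuntimeWarning: Mean of empty slice.
  ret = um.true_divide(
```

View pics/c7.png

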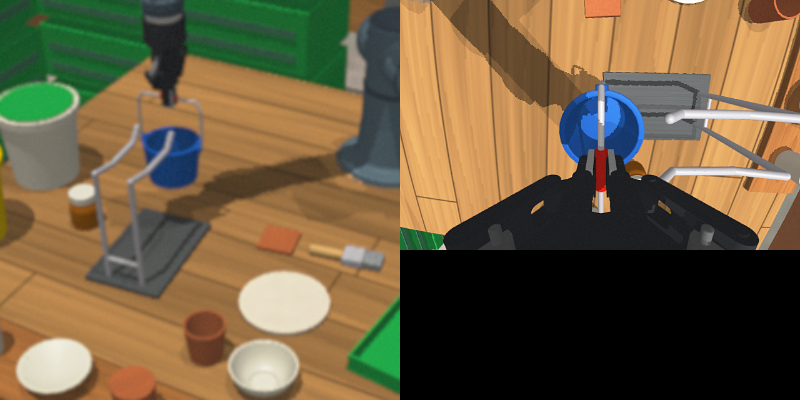

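The pail hangs level below the sleeve, in front of the open prong ends, with the prongs straddling the entry line. I'll enter along the rack's +x.

Emit:
move_arm:
  commands: "0.1 0.01 0 0 0 0 0;0.2 0.02 0 0 0 0 0;0.3 0.03 0 0 0 0 0;0.35 0.035 0 0 0 0 0;0.4 0.04 0 0 0 0 0;0.4 0.04 0 0 0 0 0;0.4 0.04 0 0 0 0 0;0.35 0.035 0 0 0 0 0;0.2 0.02 0 0 0 0 0;0.1 0.01 0 0 0 0 0"

```text
t: 18.3
eef_pos: [509.0, -285.7, 254.4]
tool_rot: [[-0.107, 0.994, -0.003], [0.994, 0.107, 0.0], [0.0, -0.003, -1.0]]
force: [-0.2, 0.4, -3.3]
opening: 7.9
```

Emit:
move_arm:
  commands: "0.05 0 0 0 0 0 0;0 0 0 0 0 0 0;0 0 -0.2 0 0 0 0;0 0 -0.25 0 0 0 0;0 0 -0.25 0 0 0 0;0 0 -0.2 0 0 0 0;0 0 -0.1 0 0 0 0;0 0 0 0 0 0 0;0 0 0 0 0 0 0;0 0 0 0 0 0 0"

```text
t: 19.13
eef_pos: [509.4, -286.3, 215.4]
tool_rot: [[-0.106, 0.994, -0.002], [0.994, 0.106, -0.001], [-0.0, -0.002, -1.0]]
force: [0.5, -0.7, -3.2]
opening: 7.7
```

Run:
```python
from h import *
o=r.get_obs(); print(o['eef_pos'],o['force'],o['opening'])
d=grab('scene','s8'); dw=grab('wrist','w8')
a=d['frame'][90:260,160:330][...,::-1]; b=dw['frame'][...,::-1]
cv2.imwrite('pics/c8.png',np.hstack([cv2.resize(a,(400,400)),cv2.copyMakeBorder(cv2.resize(b,(400,250)),0,150,0,0,0)]))
```

```text
[ 509.38568901 -286.33122333  215.36008161] [ 0.50698077 -0.70052229 -3.22511041] 7.749219727660562
```

View pics/c8.png

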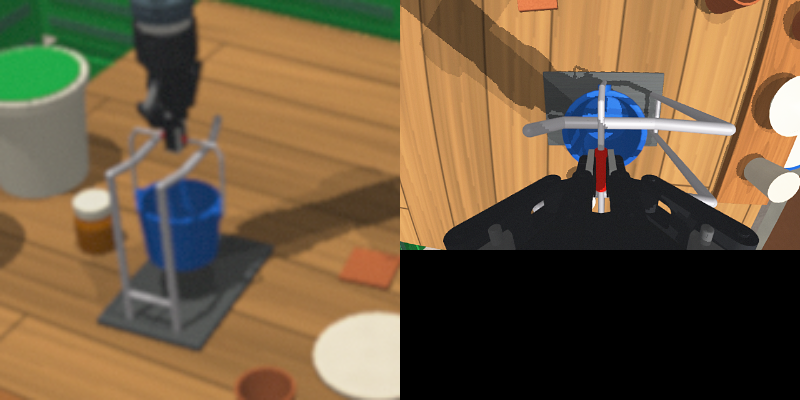

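The crossbar lies over both prongs and is still slightly above them; in the wrist view the crossbar meets the visible prong near (600,127). I'll lower it until the load transfers.

Emit:
move_arm:
  commands: "0 0 -0.06 0 0 0 0;0 0 -0.05 0 0 0 0;0 0 -0.04 0 0 0 0;0 0 0 0 0 0 0;0 0 0 0 0 0 0"

```text
t: 19.65
eef_pos: [509.0, -286.1, 208.7]
tool_rot: [[-0.106, 0.994, -0.003], [0.994, 0.106, 0.0], [0.0, -0.003, -1.0]]
force: [0.2, 1.2, -2.8]
opening: 7.8
```

Emit:
move_arm:
  commands: "0 0 -0.04 0 0 0 0;0 0 -0.03 0 0 0 0;0 0 0 0 0 0 0;0 0 0 0 0 0 0"

```text
t: 19.98
eef_pos: [509.3, -286.2, 206.3]
tool_rot: [[-0.106, 0.994, -0.003], [0.994, 0.106, -0.0], [-0.0, -0.003, -1.0]]
force: [0.8, 0.0, -3.1]
opening: 7.9
```

Emit:
move_arm:
  commands: "0 0 -0.03 0 0 0 0;0 0 0 0 0 0 0;0 0 0 0 0 0 0"

```text
t: 20.23
eef_pos: [509.5, -286.3, 205.9]
tool_rot: [[-0.106, 0.994, -0.002], [0.994, 0.106, -0.001], [-0.001, -0.002, -1.0]]
force: [-1.7, 1.4, 4.1]
opening: 7.4
```

Emit:
move_arm:
  commands: "0 0 -0.03 0 0 0 0;0 0 0 0 0 0 0;0 0 0 0 0 0 0"

```text
t: 20.48
eef_pos: [509.6, -286.4, 205.7]
tool_rot: [[-0.106, 0.994, -0.001], [0.994, 0.106, -0.002], [-0.001, -0.001, -1.0]]
force: [-2.5, 1.7, 8.9]
opening: 7.8
```

The wire now sits on the prongs. I'll open gently and retreat upwards, keeping the opening small so the fingers, which open along x, stay clear.

Emit:
move_arm:
  commands: "0 0 0.03 0 0 0 0.1;0 0 0 0 0 0 0.15;0 0 0 0 0 0 0.25;0 0 0 0 0 0 0.36;0 0 0 0 0 0 0.36;0 0 0.3 0 0 0 0.36;0 0 0.5 0 0 0 0.36;0 0 0.6 0 0 0 0.36;0 0 0.6 0 0 0 0.36;0 0 0.6 0 0 0 0.36"

```text
t: 21.32
eef_pos: [508.9, -286.0, 309.6]
tool_rot: [[-0.106, 0.994, -0.003], [0.994, 0.106, 0.0], [0.001, -0.003, -1.0]]
force: [0.8, -0.8, -0.6]
opening: 31.0
```

Emit:
move_arm:
  commands: "-0.6 0 0.2 0 0 0 0.36;-0.8 0 0 0 0 0 0.36;-0.8 0 0 0 0 0 0.36;-0.5 0 0 0 0 0 0.36;0 0 0 0 0 0 0.36;0 0 0 0 0 0 0.36;0 0 0 0 0 0 0.36;0 0 0 0 0 0 0.36;0 0 0 0 0 0 0.36;0 0 0 0 0 0 0.36"

```text
t: 22.15
eef_pos: [401.9, -286.2, 316.6]
tool_rot: [[-0.107, 0.994, -0.003], [0.994, 0.107, 0.0], [0.001, -0.003, -1.0]]
force: [-0.5, -0.1, 0.1]
opening: 30.2
```

```bash
cat > f.py <<'E'
from h import *
o=r.get_obs(); print(o['t'],o['eef_pos'],o['force'])
for n in('wrist','scene'):
    d=grab(n,'f'+n); P,uv=depth_pts(d,np.ones((400,640),bool)); H=hsv(d)[uv[:,1],uv[:,0]].astype(int)
    red=((H[:,0]<6)|(H[:,0]>174))&(H[:,1]>150)&(P[:,2]>200)&(P[:,2]<270)
    b=(H[:,0]>105)&(H[:,0]<130)&(H[:,1]>120)&(np.hypot(P[:,0]-509,P[:,1]+286)<75)&(P[:,2]>30)
    for k,m in(('red',red),('blue',b)):
        if m.sum(): print(n,k,m.sum(),P[m].mean(0),P[m].min(0),P[m].max(0))
a=d['frame'][90:260,160:330]; cv2.imwrite('pics/c9.png',cv2.resize(a[...,::-1],(500,500)))
E
python3 f.py
```

```text
22.15 [ 401.87805691 -286.16639829  316.58623397] [-0.45510427 -0.08047639  0.10933828]
wrist red 430 [ 508.86886724 -285.9059913   225.25947762] [ 504.05149124 -304.40893674  219.36709018] [ 515.80513485 -268.74123528  228.41717699]
wrist blue 5552 [ 512.4464967  -291.34340212  102.22825951] [ 435.4007427  -347.80543526   54.28573688] [ 564.13621287 -226.76132508  412.98464389]
scene red 24 [ 510.27679484 -285.06339422  226.05133247] [ 504.76164738 -302.65257474  220.78783167] [ 516.21570382 -266.27877316  229.456322  ]
scene blue 939 [ 511.4835517  -276.2492099   105.31461853] [ 451.92163887 -343.37783872   52.20402819] [ 564.81912535 -225.05695924  139.73707148]
```

View pics/c9.png

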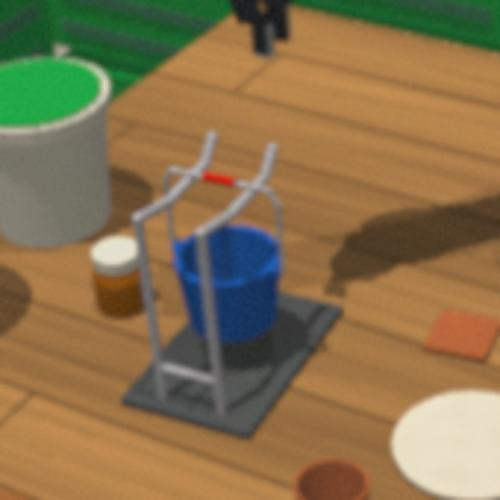

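The pail hangs across both prongs, with the sleeve near (218,180) in the crop and the gripper clear. I'll let any swing die out, recheck and hand in.

Emit:
move_arm:
  commands: "0 0 0 0 0 0 0.36;0 0 0 0 0 0 0.36;0 0 0 0 0 0 0.36;0 0 0 0 0 0 0.36;0 0 0 0 0 0 0.36;0 0 0 0 0 0 0.36;0 0 0 0 0 0 0.36;0 0 0 0 0 0 0.36;0 0 0 0 0 0 0.36;0 0 0 0 0 0 0.36"

```text
t: 23.08
eef_pos: [401.2, -286.2, 317.0]
tool_rot: [[-0.106, 0.994, -0.003], [0.994, 0.106, -0.0], [0.0, -0.003, -1.0]]
force: [-0.5, 0.2, -1.2]
opening: 30.8
```

Emit:
move_arm:
  commands: "0 0 0 0 0 0 0.36;0 0 0 0 0 0 0.36;0 0 0 0 0 0 0.36;0 0 0 0 0 0 0.36;0 0 0 0 0 0 0.36;0 0 0 0 0 0 0.36;0 0 0 0 0 0 0.36;0 0 0 0 0 0 0.36;0 0 0 0 0 0 0.36;0 0 0 0 0 0 0.36"

```text
t: 23.92
eef_pos: [401.2, -286.1, 317.0]
tool_rot: [[-0.106, 0.994, -0.003], [0.994, 0.106, -0.0], [0.0, -0.003, -1.0]]
force: [-0.5, 0.2, -0.4]
opening: 30.9
```

```bash
python3 f.py
python3 - <<'E'
from h import *
fs=[grab('scene')['frame'].astype(int) for _ in range(8)]
for f in fs[1:]: print((abs(f-fs[0]).max(2)>40)[90:260,160:330].sum(),end=' ')
# bystanders: compare with first scene picture
a=cv2.imread('pics/scene0.png')[...,::-1].astype(int); D=(abs(a-fs[-1]).max(2)>70).astype(np.uint8)
n,_,st,c=cv2.connectedComponentsWithStats(D); print([(s[:5].tolist()) for s in st[1:] if s[4]>40])
print(r.sign_off())
E
```

```text
23.9167 [ 401.18133379 -286.13333142  316.95966495] [-0.49417475  0.21878977 -0.35272232]
wrist red 431 [ 508.91883599 -286.2358531   225.22081878] [ 503.64670337 -306.00713039  220.46488491] [ 515.81709019 -268.8249014   227.88628404]
wrist blue 5577 [ 512.47016425 -291.30367618  102.46485527] [ 435.16385769 -345.99026673   54.88429226] [ 564.79468649 -226.78989024  410.20262679]
scene red 22 [ 511.18046695 -283.40797091  226.56536692] [ 504.82918435 -299.75513682  222.55384768] [ 517.61357682 -267.53364858  231.09688018]
scene blue 939 [ 511.25578706 -276.43846857  104.96965056] [ 455.50645057 -344.81185604   51.92277585] [ 564.2120785  -224.08923273  138.72983233]
0 0 0 0 0 0 0 [[239, 50, 21, 4, 46], [361, 61, 8, 15, 78], [253, 69, 8, 18, 42], [240, 89, 18, 20, 221], [407, 128, 24, 11, 183], [228, 146, 19, 6, 61], [315, 155, 32, 16, 329], [230, 167, 26, 22, 466], [219, 170, 10, 28, 180], [273, 170, 12, 16, 107], [389, 234, 52, 51, 1593]]
the job is handed in; nothing more can be done
None
```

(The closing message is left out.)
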